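Draw the sprung rod out to its mark

TASK

Set up the sprung extension rod for its length check: lay its steel tube down in both saddles of the bolted cradle, with the yellow knob sticking out past the blue saddle and the tube's square front collar between the two saddles, and let go of it. Then grip the yellow knob and pull it straight out along the tube, against the spring, until the whole red band on the inner rod has just come clear of the tube's mouth (about 63 mm of travel). Finish while still holding the knob there, with the tube still down in both saddles, and leave the screwdriver, the small tin and the round dish where they are.

Things in the scene. Friction and masses are not known exactly. Their poses are not given: they have to be found in the camera images.
- sprung_rod: Loose telescoping rod, about 0.3 kg: round steel tube 20 mm in diameter, lying on two 28 mm square collars (axis 14 mm up), yellow knob at one end. Origin on the axis, mid-tube, within 15 mm of where it balances; y along the axis to the knob, z up at the start. Along y: rear collar -70 to -60 mm (nub to -73), bare tube -60 to +24, front collar +24 to +32, mouth +54.
- plunger (a joint): How far the inner rod is drawn out, m: 0 home, grows as the knob moves away from the tube; hard stop at 0.085. An inner spring pulls it home with about 4 N at 0 and 9 N at 0.063 (80 N/m). The 10 mm thick steel inner rod has a red band 10 mm wide, hidden in the tube at first: it begins to show at 0.050 and is just wholly out at 0.060.
- knob (a point): Middle of the grip of the yellow knob, on its axis, moving with it: a round grip 22 mm in diameter and 30 mm long (15 mm to each side of this point), then an end flange 26 mm in diameter, 5 mm thick. With the inner rod home this point lies 73 mm from the origin of sprung_rod along its y.
- tube_mouth (a point): Centre of the dark rim of the tube where the inner rod comes out, on the axis, 54 mm from the origin of sprung_rod along its y.
- cradle: Cradle bolted to the bench: aluminium base plate 64 x 130 mm, 8 mm thick, with two saddles 12 mm thick and about 57 mm high, blue at y = +40 mm, grey at y = -40 mm. Each has a slot 23 mm wide, open at the top, floor at 30 mm, straight walls to 45 mm, flared lips above. Origin: centre of the underside, on the bench; z up, y along the slots from grey to blue.
- screwdriver: Bystander: red-handled flat screwdriver, 176 mm long, loose on the bench; origin in its middle, underside.
- paste_tin_2: Bystander: small round white tin, 46 mm across, 30 mm high, loose on the bench; origin at the centre of its underside.
- round_dish: Bystander: shallow round steel dish, 87 mm across, 9 mm high, loose on the bench; origin at the centre of its underside.
- front_collar (a point): Centre of the dark square front collar (28 x 28 mm, 8 mm thick) on the tube, on the axis, 28 mm from the origin of sprung_rod towards the knob. In the cradle it belongs between the saddles; under pull its front face bears on the blue saddle's inner face.
- seat (a point): Fixed point of the cradle, 40 mm above its origin, with its axes: where the origin of a seated sprung_rod lies, its y along the cradle's y. Under pull, with the front collar on the blue saddle, the rod's origin is 2 mm from here to +y. Lower the rod with its origin about 3 mm to -y of here, so that the collar clears the saddle.
- blue_saddle (a point): Middle of the floor of the blue saddle's slot, 40 mm from the cradle's origin along its y and 30 mm up. The saddle reaches 6 mm to either side of it along y (inner face at cradle y = +34 mm).
- under_lamp (a point): Fixed point on the bench under the boom of the fixed task lamp; world axes. The lamp's sprung arm (60 mm thick) stands 110 mm nearer the robot (-x) and 120 mm to the left (+y) of it, on the front edge, almost upright to 0.68 m (top 160 mm nearer, 85 mm left); from its top the boom runs ahead and right, falling to 0.45 m. Keep elbow and upper arm to the left of it all.

How it is judged (in metres and radians):
On the way:
1. the rod lies down in both saddles, knob past the blue one, inner rod home, let go (x of sprung_rod in the frame of cradle between -0.004 and 0.004 m and z of sprung_rod in the frame of cradle between 0.036 and 0.0425 m and y of sprung_rod in the frame of cradle between -0.025 and 0.005 m and angle between the y axis of sprung_rod and the y axis of cradle, either way round below 0.06 rad and y of knob in the frame of cradle above 0.05 m and value of joint plunger below 0.01 m and contact force between the fingers and sprung_rod below 0.2 N), for 0.2 s.
At the end, for the whole second after the job is handed in: Holding: inner rod drawn out 57 to 70 mm and still; fingers on the knob with over 3 N; tube in both saddles (origin within 4 mm of the centre line, 36 to 43.5 mm up, within 5 mm of mid-cradle, parallel within 0.06 rad), pulling on the cradle with over 3 N; knob past the blue saddle (value of joint plunger between 0.057 and 0.07 m and velocity of joint plunger between -0.01 and 0.01 m/s and contact force between the fingers and sprung_rod above 3 N and contact force between sprung_rod and cradle above 3 N and distance between the grasp point and knob below 0.05 m and x of sprung_rod in the frame of cradle between -0.004 and 0.004 m and z of sprung_rod in the frame of cradle between 0.036 and 0.0435 m and y of sprung_rod in the frame of cradle between -0.005 and 0.005 m and y of knob in the frame of cradle above 0.11 m and angle between the y axis of sprung_rod and the y axis of cradle, either way round below 0.06 rad); the arm keeps its last pose, push and grip.
It fails at once if the screwdriver is pushed more than 30 mm (distance of screwdriver from where it was at the start of the episode above 0.03 m).
It fails at once if the small tin is pushed more than 30 mm (distance of paste_tin_2 from where it was at the start of the episode above 0.03 m).
It fails at once if the round dish is pushed more than 30 mm (distance of round_dish from where it was at the start of the episode above 0.03 m).
It also fails if it takes over 45 s, if anything falls off the work surface, if the arm or the gripper's body presses on something with over 40 N, if the wrist force passes 120 N, or if a joint passes its speed limit or range.

ROBOT

A 7-joint arm with a two-finger parallel gripper is mounted at the origin on a cart in front of the work surface, level with it; the furniture and walls round the work are solid. World frame = base frame: x ahead of the robot, y to its left, z up, the work surface at z = 0. Lengths are in mm, angles in rad, forces in N, time in s.
With the tool pointing down it reaches from about 400 to 875 mm from the base axis. Payload 4.4 kg.
Tool frame: the origin (TCP) lies midway between the tips of the shut fingers; the grasp point (between the pads) lies 19 mm behind it; z points along the fingers, y is the direction in which the jaws open and shut (so a half turn about z gives the same grasp; the last joint's range is limited). The gripper opens to 85 mm and grips with 20 to 120 N. Pads are 22 mm wide; open, the fingers measure 114 mm over their backs; the gripper's body (76 mm by 85 mm) begins 54 mm behind the grasp point. The pads swing forward as they close: fully open they stand 13 mm farther back than shut.
Start: joints at [-1.322, 0.628, 0.038, 1.517, -0.027, 0.996, -0.02], TCP at [201.233, 618.08, 231.313] pointing down, gripper open.
Joint ranges: [-3.06, 3.06], [-0.37, 2.12], [-1.25, 1.32], [0.18, 2.47], [-1.1, 4.24], [0.23, 1.98], [-2.94, 2.94]. Speed limits (rad/s): [2.57, 2.57, 3.14, 3.14, 3.14, 3.14, 3.14].

INTERFACE

Orientations are given as [roll, pitch, yaw] about the fixed x, y, z axes, in that order (R = Rz(yaw) Ry(pitch) Rx(roll)).
In Python, from cell import * gives the robot as it stands. The module is installed in compiled form; this text tells all that it offers.
- The arm moves only by the tool move_arm, never from a script. Its argument "series" is a list of rows, each a list of 2 entries, a list of its own where there are three numbers: the shift along the tool's x, y, z in m, then the turn about the tool's z in rad. In form: [[[x, y, z], yaw], ...]. A call has 1 to 5 rows; each row is the pose to reach, as a shift and turn from the pose measured when the call began, along the tool's axes at that moment; what a row does not reach only later rows make up. A row lasts 1/8 s, in which the tool goes at most 62.5 mm and 10.7 degrees, less where a joint would pass 70% of its speed; a pose out of reach is approached as far as the arm can. A call with a gripper value outside its range is refused whole. "claw" is the opening, from 0 (shut) to 1 (fully open), set as the call begins (left out, the last holds). The fingers move at their own pace and stop on an object; the grip force is fixed at half the most. Time passes only in rows, so rows that repeat a pose let the fingers close. It gives the time, the measured TCP pose, the force and the opening at its end, in the units of the state.
- read_state(): the state, without advancing time (a new reading comes with each control period).
- get_image(name): name is "scene" or "top" or "wrist"; returns the picture (480x640x3 uint8, blue, green, red); there is no depth.
- camera_model(name): a dict with "fov_y" (degrees; the focal length in pixels is half the picture's height over the tangent of half this angle, whatever the lens; pixels are square), "cx", "cy" (the principal point, pixels), "pose" (4x4, takes a point from camera to world coordinates); the wrist camera has in their place "tool_from_camera" (4x4, takes a point from camera to tool coordinates, whose origin is the TCP and whose axes are the flange's). Camera axes: x right, y down, z forward; pixel columns grow to the right and rows downward; lengths in mm; the calibration is good to about 2 mm. A picture is of the moment at which its call begins: read the wrist's pose just before it. camera_model takes no time and is no camera call.
- finish_job(): hands the job in, once; it reports no verdict.
The state is a dict: "clock": time; "qpos": joint angles; "qd": joint speeds; "tau": joint torques, N m; "eef_pos": TCP position; "tool_rot": TCP orientation; "force": force on the tool from outside, world axes, zero at the start; "torque": the same for the moment, N m; "width": finger opening in mm.
Only numpy, scipy, OpenCV 4.12 (cv2) and the standard library are available. Lean on these libraries where they do the work, as an engineer would, in place of code of your own. Each camera call takes 0.05 s, during which the arm holds its last target. There are 200 camera calls.

## Working session

There is one attempt and no reset: what is moved stays moved. The work goes in short steps, Python scripts to look and compute and a tool call to move; the robot and the scene stay as the last step left them, time stands still between calls to the robot, and variables do not carry over. Pictures are saved under pics/ and viewed, about 8 in all and at most 12, crops included, and the job is handed in when it is done.

Besides the shell and the picture viewer there is one more tool, called after "Request:" by a JSON object that holds its "api" and its "payload", one argument or row to a line. move_arm: Moves the arm, as the interface text tells. Its arguments: {"type":"object","properties":{"series":{"type":"array"},"claw":{"type":"number"}},"required":["series"]}

```bash
mkdir -p pics; cat > h.py <<'E'
from cell import *
import numpy as np, cv2
from scipy.spatial.transform import Rotation as R
def K(name):
    m=camera_model(name); f=240/np.tan(np.radians(m["fov_y"])/2); return m,f
def toolpose():
    s=read_state(); T=np.eye(4); T[:3,:3]=R.from_euler('xyz',s["tool_rot"]).as_matrix(); T[:3,3]=s["eef_pos"]; return T
def campose(name,T=None):
    m,f=K(name)
    return np.array(m["pose"]) if name!="wrist" else (toolpose() if T is None else T)@np.array(m["tool_from_camera"])
def px2w(name,u,v,z,P=None):
    m,f=K(name); P=campose(name) if P is None else P
    d=P[:3,:3]@np.array([(u-m["cx"])/f,(v-m["cy"])/f,1]); o=P[:3,3]
    return o+d*(z-o[2])/d[2]
def w2px(name,p,P=None):
    m,f=K(name); P=campose(name) if P is None else P
    q=P[:3,:3].T@(np.array(p)-P[:3,3]); return np.array([m["cx"]+f*q[0]/q[2],m["cy"]+f*q[1]/q[2]])
E
python3 - <<'E'
from h import *
print(read_state())
for n in("top","scene","wrist"): print(n,camera_model(n)); cv2.imwrite(f"pics/{n}0.png",get_image(n))
E
```

```text
{'clock': 0.0, 'qpos': array([-1.32177947,  0.62936275,  0.0384163 ,  1.5183844 , -0.02699346,
        0.99630552, -0.0199914 ]), 'qd': array([ 9.52801266e-05, -2.67371650e-04, -4.28251130e-04,  6.71518315e-04,
        5.56190445e-04, -2.93379070e-03, -6.38172176e-04]), 'tau': array([-3.39981152e-04, -5.63403690e+01,  1.22626372e+00, -1.93441719e+01,
        1.10718445e-02,  1.05123664e-02,  1.15182053e-05]), 'eef_pos': array([201.03022523, 617.45966197, 230.3726121 ]), 'tool_rot': array([-3.13964997e+00,  1.73548627e-05,  2.82680835e+00]), 'force': array([-0.6506506 , -0.76315042, -0.75472047]), 'torque': array([ 0.02992589, -0.0619413 , -0.0324056 ]), 'width': 85.40533089064128}
top {'fov_y': 57.95852412015737, 'cx': 323.2664345901963, 'cy': 237.3870092434749, 'pose': array([[-2.55338597e-02, -9.80777574e-01,  1.93451216e-01,
         3.61468211e+02],
       [-9.99320474e-01,  3.01880533e-02,  2.11487784e-02,
         2.55759900e+02],
       [-2.65821632e-02, -1.92779751e-01, -9.80881928e-01,
         1.00087065e+03],
       [ 0.00000000e+00,  0.00000000e+00,  0.00000000e+00,
     
[... 206 characters left out ...]
   [ 6.64493944e-01,  5.34602670e-01, -5.22156858e-01,
         8.35491061e+02],
       [-1.92005626e-02, -6.86285940e-01, -7.27078363e-01,
         8.57422035e+02],
       [ 0.00000000e+00,  0.00000000e+00,  0.00000000e+00,
         1.00000000e+00]])}
wrist {'fov_y': 70.02357100118036, 'cx': 320.7879617889102, 'cy': 234.11867497828618, 'tool_from_camera': array([[ 1.46766760e-03, -9.64804157e-01, -2.62965366e-01,
         6.62179763e+01],
       [ 9.99998189e-01,  1.73456354e-03, -7.82799557e-04,
        -1.14763993e-01],
       [ 1.21137840e-03, -2.62963741e-01,  9.64804956e-01,
        -1.42411799e+02],
       [ 0.00000000e+00,  0.00000000e+00,  0.00000000e+00,
         1.00000000e+00]])}
```

View pics/top0.png

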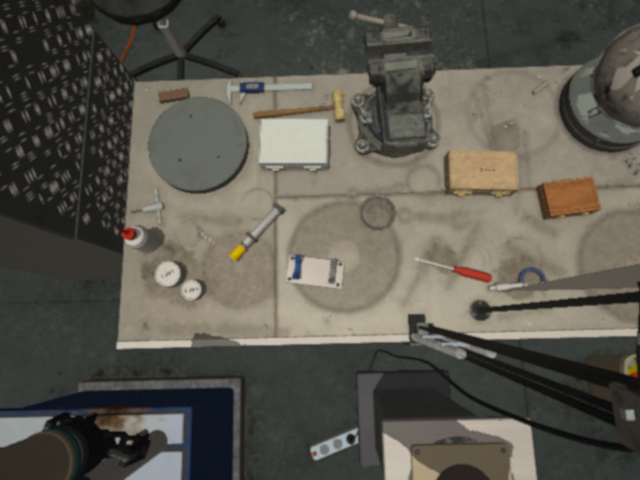

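View pics/scene0.png

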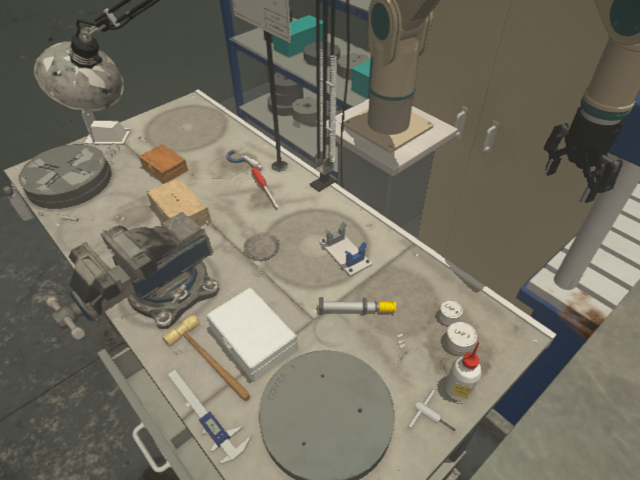

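```bash
python3 - <<'E'
from h import *
im=cv2.imread("pics/top0.png")[190:305,210:360]
cv2.imwrite("pics/c1.png",cv2.resize(im,None,fx=5,fy=5,interpolation=cv2.INTER_CUBIC))
for n,u,v,z in[("knob",240,250,14),("rear",278,210,14),("blue",297,268,57),("grey",333,270,57),("lampbase",417,325,0),("tin1",168,273,30),("tin2",191,290,30)]: print(n,px2w("top",u,v,z).round())
E
```

```text
knob [532. 471.  14.]
rear [625. 382.  14.]
blue [481. 335.  57.]
grey [474. 257.  57.]
lampbase [351.  71.   0.]
tin1 [481. 631.  30.]
tin2 [442. 577.  30.]
```

View pics/c1.png

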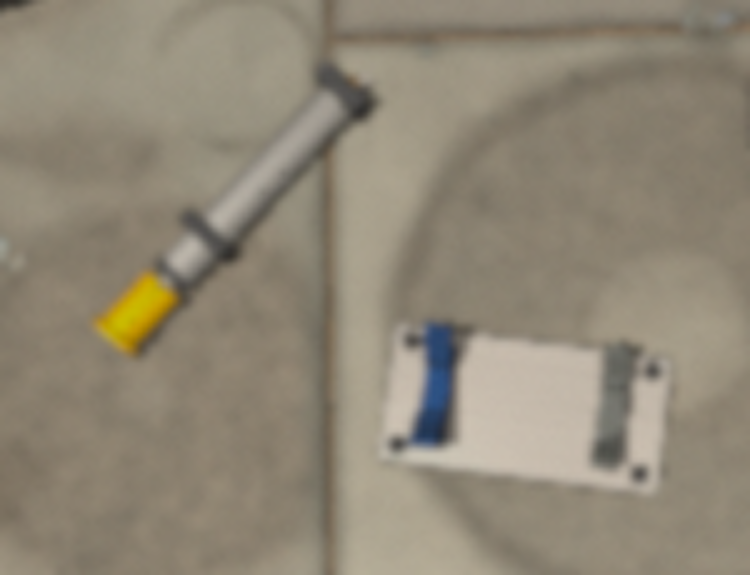

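```bash
python3 - <<'E'
from h import *
g=lambda x,y,z:px2w("top",210+x/5,190+y/5,z)
r=g(347,92,14);f=g(210,233,14);d=f-r;L=np.hypot(*d[:2]);u=d/L
print("rod",r.round(),f.round(),L,"org",(r+u*65).round(),"ang",np.arctan2(u[1],u[0]))
c=np.array([g(*p,8) for p in((397,322),(672,358),(657,492),(382,462))]);m=c.mean(0)
a=(c[0]+c[3]-c[1]-c[2]);print("cradle",c.round(),m.round(),"ang",np.arctan2(a[1],a[0]),np.hypot(*a[:2])/2)
T=toolpose();tgt=(r+u*65);tgt[2]=150
print("shift",(T[:3,:3].T@(tgt-T[:3,3])).round(1))
E
```

```text
rod [629. 379.  14.] [563. 443.  14.] 92.18870335139704 org [583. 424.  14.] ang 2.3667238829249944
cradle [[519. 357.   8.]
 [499. 230.   8.]
 [437. 239.   8.]
 [455. 364.   8.]] [478. 297.   8.] ang 1.4223779878475424 127.69162513992772
shift [-422.6  -65.7   80.7]
```

Request:
{"api": "move_arm", "payload": {
  "series": [
    [[-0.055,-0.009,0.005],0.1],
    [[-0.11,-0.017,0.015],0.2],
    [[-0.165,-0.026,0.03],0.3],
    [[-0.22,-0.035,0.04],0.4],
    [[-0.275,-0.043,0.05],0.46]
  ]
}}

```text
clock: 0.78
eef_pos: [450.5, 490.5, 180.0]
tool_rot: [-3.14, 0.001, 2.365]
force: [0.3, 0.8, 0.1]
width: 85.1
```

Request:
{"api": "move_arm", "payload": {
  "series": [
    [[-0.05,0.015,0.01],0],
    [[-0.1,0.032,0.02],0],
    [[-0.141,0.0455,0.03],0],
    [[-0.141,0.0455,0.03],0],
    [[-0.141,0.0455,0.03],0]
  ]
}}

```text
clock: 1.4
eef_pos: [582.0, 424.5, 149.5]
tool_rot: [-3.139, -0.001, 2.365]
force: [0.9, 0.7, 0.8]
width: 85.0
```

```bash
python3 - <<'E'
from h import *
np.save("T1.npy",toolpose());s=read_state();print(s["eef_pos"],s["tool_rot"],s["qpos"]); cv2.imwrite("pics/w1.png",get_image("wrist"))
E
```

```text
[581.96529824 424.50471065 149.47255738] [-3.13875796e+00 -7.67092882e-04  2.36490855e+00] [-0.73808447  0.82199265  0.13365306  1.36700832 -0.11957545  0.96335365
  0.21606275]
```

View pics/w1.png

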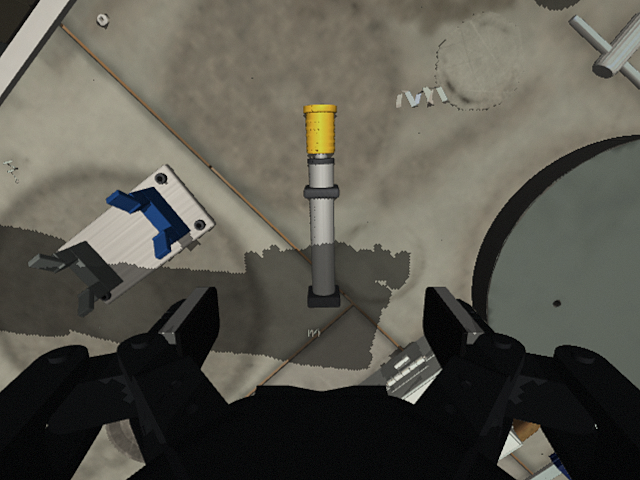

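```bash
python3 - <<'E'
from h import *
T=np.load("T1.npy");P=campose("wrist",T)
k=px2w("wrist",320,131,14,P);f=px2w("wrist",321,192,14,P);r=px2w("wrist",324,298,14,P)
u=(k-r);u/=np.hypot(*u[:2])
print(k,f,r,np.hypot(*(f-r)[:2]),np.hypot(*(k-f)[:2]),"ang",np.arctan2(u[1],u[0]))
o=((f-28*u)+(k-73*u)+(r+65*u))/3;o[2]=3;print(o,"tool",T[:3,:3].T@(o-T[:3,3]))
E
```

```text
[528.66552124 475.05233603  14.        ] [563.16998835 442.34228371  14.        ] [632.29568637 378.35198832  14.        ] 94.19724003705252 47.54477650748042 ang 2.390772624227225
[583.48395456 423.72867357   3.        ] tool [ -1.73946502   0.92615062 146.46922927]
```

Request:
{"api": "move_arm", "payload": {
  "series": [
    [[-0.002,0.001,0.04],-0.026],
    [[-0.002,0.001,0.09],-0.026],
    [[-0.002,0.001,0.13],-0.026],
    [[-0.002,0.001,0.1455],-0.026],
    [[-0.002,0.001,0.1455],-0.026]
  ]
}}

```text
clock: 2.08
eef_pos: [582.1, 425.4, 4.1]
tool_rot: [-3.138, -0.002, 2.394]
force: [-0.2, -0.4, 0.7]
width: 85.5
```

Request:
{"api": "move_arm", "payload": {
  "series": [
    [[0,0,0],0],
    [[0,0,0],0],
    [[0,0,0],0],
    [[0,0,0],0],
    [[0,0,0],0]
  ],
  "claw": 0
}}

```text
clock: 2.7
eef_pos: [582.4, 425.5, 5.1]
tool_rot: [-3.139, -0.002, 2.394]
force: [-1.0, 0.1, 6.0]
width: 17.9
```

Request:
{"api": "move_arm", "payload": {
  "series": [
    [[0,0,0],0],
    [[0,0,0],0],
    [[0,0,-0.01],0],
    [[0,0,-0.02],0],
    [[0,0,-0.02],0]
  ]
}}

```text
clock: 3.32
eef_pos: [583.3, 426.0, 26.4]
tool_rot: [-3.141, -0.001, 2.394]
force: [0.4, -0.7, -2.3]
width: 18.0
```

```bash
python3 - <<'E'
from h import *
s=read_state();print(s["eef_pos"],s["force"],s["torque"],s["width"]); cv2.imwrite("pics/w2.png",get_image("wrist"))
cv2.imwrite("pics/s2.png",get_image("scene"))
E
```

```text
[583.30077317 426.03458506  26.414482  ] [ 0.40031682 -0.66501699 -2.26206936] [-0.04738076 -0.02558421  0.07312145] 17.993808296221975
```

View pics/w2.png

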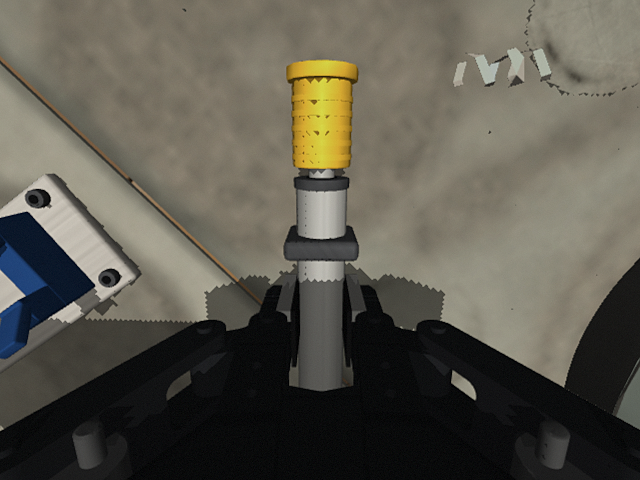

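Request:
{"api": "move_arm", "payload": {
  "series": [
    [[0,0,-0.04],0],
    [[-0.01,-0.015,-0.08],0.12],
    [[-0.025,-0.04,-0.11],0.26],
    [[-0.04,-0.065,-0.14],0.4],
    [[-0.055,-0.09,-0.154],0.54]
  ]
}}

```text
clock: 4.05
eef_pos: [562.4, 321.7, 181.1]
tool_rot: [-3.141, -0.001, 1.849]
force: [0.6, -0.3, -2.6]
width: 18.0
```

Request:
{"api": "move_arm", "payload": {
  "series": [
    [[-0.02,-0.01,0],0.14],
    [[-0.035,-0.02,0],0.28],
    [[-0.047,-0.026,0],0.427],
    [[-0.047,-0.026,0],0.427],
    [[-0.047,-0.026,0],0.427]
  ]
}}

```text
clock: 4.68
eef_pos: [550.2, 270.4, 181.0]
tool_rot: [-3.14, -0.001, 1.425]
force: [-0.3, 1.1, -3.8]
width: 18.0
```

```bash
python3 - <<'E'
from h import *
np.save("T3.npy",toolpose());s=read_state();print(s["eef_pos"],s["tool_rot"],s["qpos"]); cv2.imwrite("pics/w3.png",get_image("wrist"))
E
```

```text
[550.24280096 270.42009143 180.97336667] [-3.14044831e+00 -1.44127752e-03  1.42529936e+00] [-0.74152327  0.66262716  0.39502086  1.68518386 -0.32063907  0.85839104
 -0.35563374]
```

View pics/w3.png

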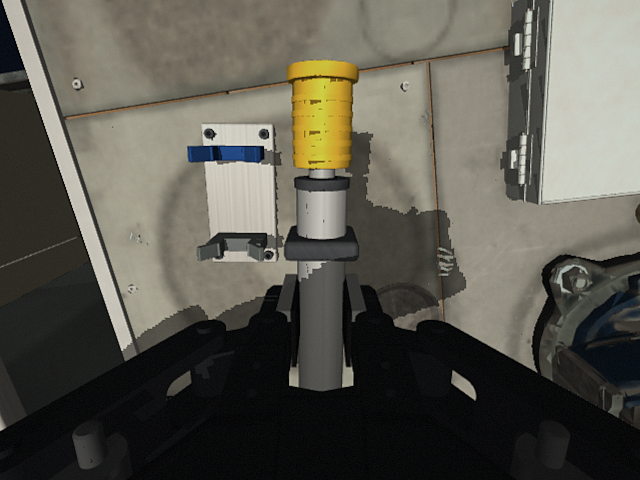

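```bash
python3 - <<'E'
from h import *
im=cv2.imread("pics/w3.png")[115:270,175:375]
cv2.imwrite("pics/c3.png",cv2.resize(im,None,fx=3.8,fy=3.8,interpolation=cv2.INTER_CUBIC))
E
```

```text
(no output)
```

View pics/c3.png

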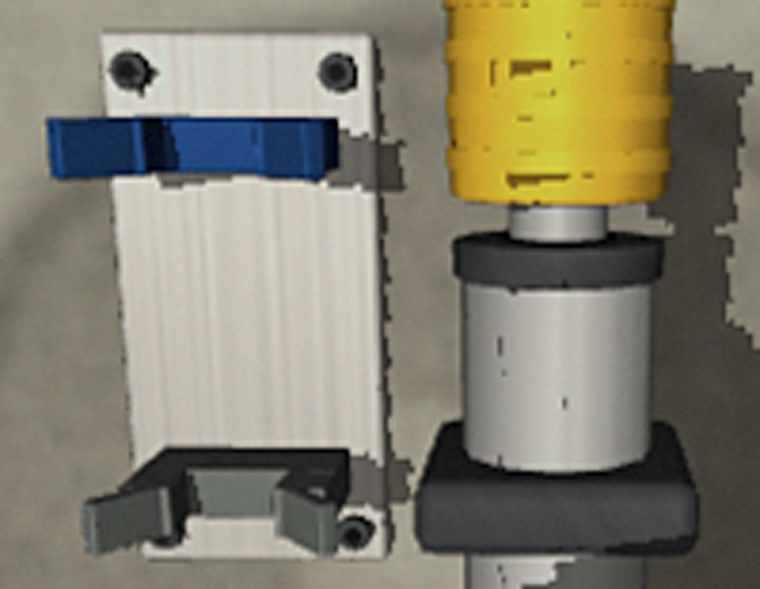

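```bash
python3 - <<'E'
from h import *
from scipy.optimize import least_squares
T=np.load("T3.npy");P=campose("wrist",T);c=lambda x,y:(175+x/3.8,115+y/3.8)
obs=[((104,34),(-32,65,8)),((373,34),(32,65,8)),((386,556),(32,-65,8)),((145,557),(-32,-65,8))]
def w(p,q): x,y,a=p; a-=np.pi/2; return np.array([x+np.cos(a)*q[0]-np.sin(a)*q[1],y+np.sin(a)*q[0]+np.cos(a)*q[1],q[2]])
f=lambda p:np.concatenate([w2px("wrist",w(p,q),P)-c(*o) for o,q in obs])
s=least_squares(f,[478,297,1.42]);p=s.x;print(p,s.fun.round(1))
for q in[(-11.5,34,45),(11.5,34,45),(-11.5,46,45),(11.5,46,45),(-11.5,34,30),(11.5,34,30),(11.5,46,30),(-11.5,-46,45),(11.5,-46,45),(-11.5,-34,30),(11.5,-34,30)]:
    u=w2px("wrist",w(p,q),P);print(q,((u-[175,115])*3.8).round())
zt=T[2,3]+9
ti=np.linalg.inv(T);tl=lambda q:(ti@np.append(q,1))[:3].round(1)
for n,o,z in[("col24",(556.5,550),14),("col32",(556.5,478),14),("tube",(557,400),8),("knob58",(560,205),8),("mouth",(558,250),10)]:
    print(n,tl(px2w("wrist",*c(*o),zt+z,P)))
print("cradle in tool",tl(w(p,(0,0,0))),"yaw",p[2])
E
```

```text
[479.80967422 296.94341483   1.41895882] [-1.2 -1.2  0.9 -0.6  1.2  1.6 -0.8  0.8]
(-11.5, 34, 45) [150. 177.]
(11.5, 34, 45) [259. 177.]
(-11.5, 46, 45) [145. 117.]
(11.5, 46, 45) [256. 118.]
(-11.5, 34, 30) [170. 173.]
(11.5, 34, 30) [274. 173.]
(11.5, 46, 30) [271. 117.]
(-11.5, -46, 45) [176. 538.]
(11.5, -46, 45) [278. 539.]
(-11.5, -34, 30) [190. 468.]
(11.5, -34, 30) [288. 469.]
col24 [ 23.9   0.7 -23. ]
col32 [ 31.2   0.7 -23. ]
tube [ 37.5   0.7 -16.9]
knob58 [ 56.5   1.  -16.9]
mouth [ 52.5   0.8 -18.9]
cradle in tool [ 15.8 -73.3 181.1] yaw 1.41895882251179
```

Request:
{"api": "move_arm", "payload": {
  "series": [
    [[0.005,-0.03,0.02],0.006],
    [[0.0138,-0.065,0.05],0.006],
    [[0.0138,-0.0742,0.09],0.006],
    [[0.0138,-0.0742,0.111],0.006],
    [[0.0138,-0.0742,0.111],0.006]
  ]
}}

```text
clock: 5.35
eef_pos: [477.7, 295.5, 68.6]
tool_rot: [-3.138, 0.0, 1.421]
force: [0.1, 0.4, -2.3]
width: 17.8
```

```bash
python3 - <<'E'
from h import *
T=toolpose();np.save("T4.npy",T);s=read_state();print(s["eef_pos"],s["tool_rot"],s["qpos"]);im=get_image("wrist"); cv2.imwrite("pics/w4.png",im)
cv2.imwrite("pics/c4.png",cv2.resize(im[120:400,220:420],None,fx=2.1,fy=2.1,interpolation=cv2.INTER_CUBIC))
d=np.array([479.4,296.9]);u=np.array([np.cos(1.419),np.sin(1.419)]);e=T[:2,3]-d;print("along",e@u,"lat",e@[u[1],-u[0]])
E
```

```text
[477.69353185 295.45361014  68.63543731] [-3.13787394e+00  1.11515062e-05  1.42125908e+00] [-0.79690108  0.75835759  0.30612096  1.90054583 -0.41431785  0.54776255
 -0.36114998]
along -1.6877998411429502 lat -1.4681310851803662
```

View pics/c4.png

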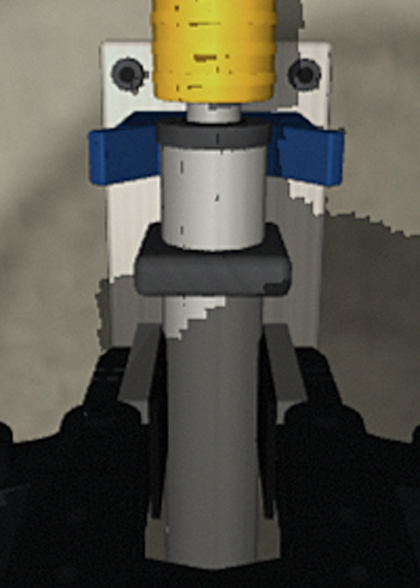

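Request:
{"api": "move_arm", "payload": {
  "series": [
    [[0,0.0005,0.005],0],
    [[0,0.0005,0.01],0],
    [[0,0.0005,0.014],0],
    [[0,0.0005,0.018],0],
    [[0,0.0005,0.0195],0]
  ]
}}

```text
clock: 6.02
eef_pos: [479.2, 295.5, 50.1]
tool_rot: [-3.14, -0.001, 1.42]
force: [-0.4, 0.0, -4.1]
width: 17.6
```

Request:
{"api": "move_arm", "payload": {
  "series": [
    [[0,0,0.001],0],
    [[0,0,0.002],0],
    [[0,0,0.002],0]
  ]
}}

```text
clock: 6.4
eef_pos: [479.2, 295.5, 48.0]
tool_rot: [-3.14, -0.001, 1.42]
force: [-0.4, -0.8, -3.6]
width: 17.5
```

Request:
{"api": "move_arm", "payload": {
  "series": [
    [[0,0,0.001],0],
    [[0,0,0.002],0],
    [[0,0,0.002],0]
  ]
}}

```text
clock: 6.78
eef_pos: [479.1, 295.4, 46.0]
tool_rot: [-3.14, -0.001, 1.42]
force: [-0.4, 0.2, -2.4]
width: 17.7
```

Request:
{"api": "move_arm", "payload": {
  "series": [
    [[0,0,0.001],0],
    [[0,0,0.002],0],
    [[0,0,0.002],0]
  ]
}}

```text
clock: 7.15
eef_pos: [479.1, 295.4, 43.8]
tool_rot: [-3.139, -0.001, 1.42]
force: [0.1, -0.4, -2.8]
width: 17.6
```

```bash
python3 - <<'E'
from h import *
s=read_state();print(s["eef_pos"],s["force"],s["width"]);im=get_image("wrist")
a=cv2.resize(im[100:400,200:440],None,fx=1.6,fy=1.6,interpolation=cv2.INTER_CUBIC)
b=cv2.resize(get_image("scene")[215:290,300:390],(400,480),interpolation=cv2.INTER_CUBIC)
cv2.imwrite("pics/c5.png",np.hstack([a[:480],b]))
E
```

```text
[479.06027257 295.42299373  43.8406606 ] [ 0.13382313 -0.43861635 -2.82732613] 17.58852883770496
```

View pics/c5.png

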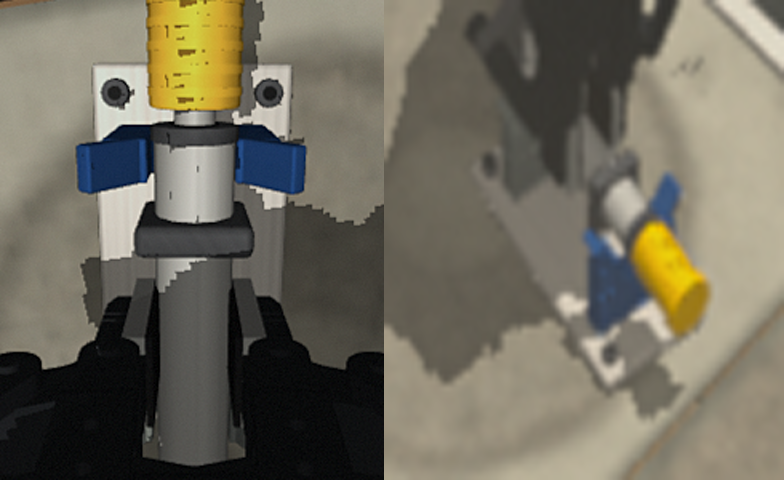

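Request:
{"api": "move_arm", "payload": {
  "series": [
    [[0,0,0.003],0],
    [[0,0,0.006],0],
    [[0,0,0.009],0],
    [[0,0,0.0105],0],
    [[0,0,0.0105],0]
  ]
}}

```text
clock: 7.88
eef_pos: [479.0, 295.4, 33.3]
tool_rot: [-3.139, -0.001, 1.42]
force: [0.0, -0.4, -3.0]
width: 17.4
```

Request:
{"api": "move_arm", "payload": {
  "series": [
    [[0,0,0.001],0],
    [[0,0,0.002],0],
    [[0,0,0.002],0]
  ]
}}

```text
clock: 8.25
eef_pos: [479.1, 295.4, 31.3]
tool_rot: [-3.139, -0.001, 1.42]
force: [-0.6, -0.4, -2.9]
width: 17.8
```

Request:
{"api": "move_arm", "payload": {
  "series": [
    [[0,0,0.001],0],
    [[0,0,0.002],0],
    [[0,0,0.002],0]
  ]
}}

```text
clock: 8.62
eef_pos: [479.1, 295.4, 30.9]
tool_rot: [-3.139, -0.002, 1.42]
force: [-3.3, -2.4, 12.2]
width: 17.7
```

Request:
{"api": "move_arm", "payload": {
  "series": [
    [[0,0,-0.001],0],
    [[0,0,-0.001],0],
    [[0,0,-0.001],0],
    [[0,0,-0.001],0],
    [[0,0,-0.001],0]
  ],
  "claw": 1
}}

```text
clock: 9.25
eef_pos: [479.1, 295.4, 31.7]
tool_rot: [-3.139, -0.002, 1.42]
force: [-0.2, -0.3, 0.0]
width: 85.4
```

Request:
{"api": "move_arm", "payload": {
  "series": [
    [[0,0,-0.02],0],
    [[0,0,-0.06],0],
    [[0,0,-0.09],0],
    [[0,0,-0.09],0],
    [[0,0,-0.09],0]
  ]
}}

```text
clock: 9.88
eef_pos: [478.7, 295.2, 121.1]
tool_rot: [-3.138, -0.001, 1.42]
force: [0.2, 0.0, 0.2]
width: 85.4
```

```bash
python3 - <<'E'
from h import *
T=toolpose();np.save("T6.npy",T);s=read_state();print(s["eef_pos"],s["tool_rot"],s["width"]);im=get_image("wrist")
cv2.imwrite("pics/w6.png",im);a=cv2.resize(im[70:390,200:440],None,fx=1.85,fy=1.85,interpolation=cv2.INTER_CUBIC)
cv2.imwrite("pics/c6.png",a)
E
```

```text
[478.65538201 295.15945869 121.11728381] [-3.13818527e+00 -1.16852240e-03  1.42041643e+00] 85.35078760366024
```

View pics/c6.png

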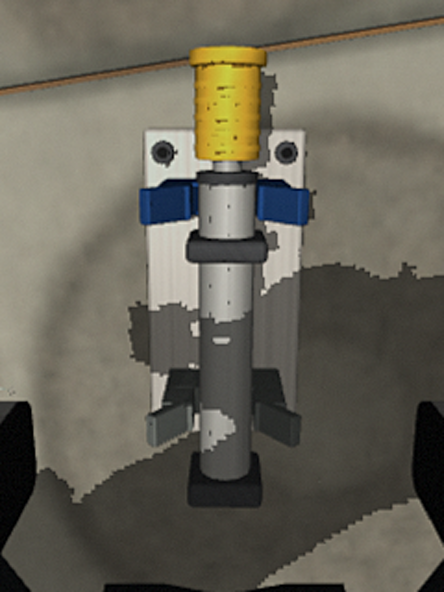

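```bash
python3 - <<'E'
from h import *
T=np.load("T6.npy");P=campose("wrist",T);ti=np.linalg.inv(T)
c=lambda x,y:(200+x/1.85,70+y/1.85)
for n,x,y,z in[("kn rear",229,161,50),("kn flange in",230,66,50),("mouth",227,175,50),("collar rear",227,262,54),("collar front",227,240,54),("rear col front",225,458,54)]:
    print(n,(ti@np.append(px2w("wrist",*c(x,y),z,P),1))[:3].round(1))
E
```

```text
kn rear [56.5  2.1 71.2]
kn flange in [86.   2.3 71.2]
mouth [52.   1.5 71.2]
collar rear [23.5  1.5 67.1]
collar front [31.   1.5 67.1]
rear col front [-49.8   1.   67.1]
```

Request:
{"api": "move_arm", "payload": {
  "series": [
    [[0.04,0.001,0],0],
    [[0.0725,0.0012,0.02],0],
    [[0.0725,0.0012,0.06],0],
    [[0.0725,0.0012,0.09],0],
    [[0.0725,0.0012,0.097],0]
  ]
}}

```text
clock: 10.55
eef_pos: [488.0, 365.1, 20.5]
tool_rot: [-3.133, 0.004, 1.42]
force: [-0.3, -1.0, 1.0]
width: 85.7
```

Request:
{"api": "move_arm", "payload": {
  "series": [
    [[0,0,0],0]
  ]
}}

```text
clock: 10.68
eef_pos: [488.0, 364.7, 20.1]
tool_rot: [-3.133, 0.005, 1.42]
force: [0.3, -0.7, 0.9]
width: 85.6
```

Request:
{"api": "move_arm", "payload": {
  "series": [
    [[0.0024,0.0024,-0.003],0],
    [[0.0024,0.0024,-0.003],0],
    [[0.0024,0.0024,-0.003],0]
  ]
}}

```text
clock: 11.05
eef_pos: [491.2, 367.1, 23.9]
tool_rot: [-3.134, 0.004, 1.42]
force: [1.2, 0.2, -0.7]
width: 85.3
```

```bash
python3 - <<'E'
from h import *
s=read_state();print(s["eef_pos"],s["tool_rot"],s["qpos"])
E
```

```text
[491.15109048 367.10905764  23.91017695] [-3.13358238  0.00355214  1.41989386] [-0.86728254  0.88022711  0.30178053  1.76120114 -0.44084542  0.57616876
 -0.44379983]
```

Request:
{"api": "move_arm", "payload": {
  "series": [
    [[0,0,0],0],
    [[0,0,0],0],
    [[0,0,0],0],
    [[0,0,0],0],
    [[0,0,0],0]
  ],
  "claw": 0
}}

```text
clock: 11.68
eef_pos: [491.1, 367.1, 24.0]
tool_rot: [-3.133, 0.004, 1.42]
force: [-0.8, -0.4, 2.7]
width: 19.8
```

Request:
{"api": "move_arm", "payload": {
  "series": [
    [[0.01,0,0],0],
    [[0.02,0,0],0],
    [[0.032,0,0],0],
    [[0.044,0,0],0],
    [[0.055,0,0],0]
  ]
}}

```text
clock: 12.3
eef_pos: [499.1, 417.8, 23.1]
tool_rot: [-3.132, 0.01, 1.419]
force: [-0.5, -7.9, 2.0]
width: 20.1
```

Request:
{"api": "move_arm", "payload": {
  "series": [
    [[0,0,0],0],
    [[0,0,0],0]
  ]
}}

```text
clock: 12.55
eef_pos: [498.6, 414.0, 22.5]
tool_rot: [-3.131, 0.017, 1.417]
force: [-2.0, -6.5, 2.6]
width: 20.1
```

Request:
{"api": "move_arm", "payload": {
  "series": [
    [[0.008,0,-0.001],0],
    [[0.016,0,-0.001],0],
    [[0.0215,0,-0.001],0],
    [[0.0215,0,-0.001],0],
    [[0.0215,0,-0.001],0]
  ]
}}

```text
clock: 13.18
eef_pos: [501.4, 430.7, 22.1]
tool_rot: [-3.129, 0.024, 1.416]
force: [-1.6, -8.9, 1.0]
width: 20.0
```

```bash
python3 - <<'E'
from h import *
T=toolpose();np.save("T7.npy",T);s=read_state();print(s["eef_pos"],s["tool_rot"],s["force"]);im=get_image("wrist")
s=read_state();print(s["eef_pos"])
cv2.imwrite("pics/w7.png",im)
b=get_image("scene");cv2.imwrite("pics/s7.png",b)
a=cv2.resize(im[200:480,220:420],None,fx=2,fy=2,interpolation=cv2.INTER_CUBIC)
b=cv2.resize(b[215:315,310:400],(400,560-0),interpolation=cv2.INTER_CUBIC)
cv2.imwrite("pics/c7.png",np.hstack([a,b]))
E
```

```text
[501.37985549 430.71311665  22.10381475] [-3.12871202  0.02430943  1.41596249] [-1.62308171 -8.88984661  0.9528442 ]
[501.39442461 430.66172983  22.09981751]
```

View pics/c7.png

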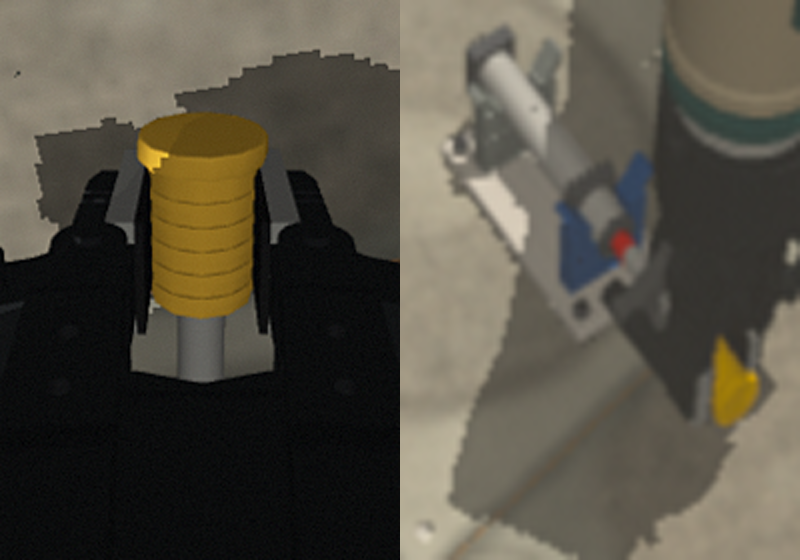

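Request:
{"api": "move_arm", "payload": {
  "series": [
    [[0.004,0,-0.001],0],
    [[0.008,0,-0.002],0],
    [[0.008,0,-0.002],0],
    [[0.008,0,-0.002],0],
    [[0.008,0,-0.002],0]
  ]
}}

```text
clock: 13.9
eef_pos: [501.9, 433.7, 22.6]
tool_rot: [-3.127, 0.033, 1.415]
force: [-1.7, -9.1, -0.0]
width: 20.0
```

```bash
python3 - <<'E'
from h import *
b=get_image("scene");s=read_state();print(s["eef_pos"],s["tool_rot"],s["force"],s["qd"].round(4))
cv2.imwrite("pics/s8.png",b)
b=cv2.resize(b[215:315,310:400],None,fx=6,fy=6,interpolation=cv2.INTER_CUBIC)
cv2.imwrite("pics/c8.png",b)
E
```

```text
[501.90271167 433.66479167  22.52879293] [-3.12654822  0.03277474  1.41452688] [-1.91414472 -7.95707271  0.86277767] [ 0.0008  0.0007  0.0006 -0.0001  0.0003  0.0009 -0.0009]
```

View pics/c8.png

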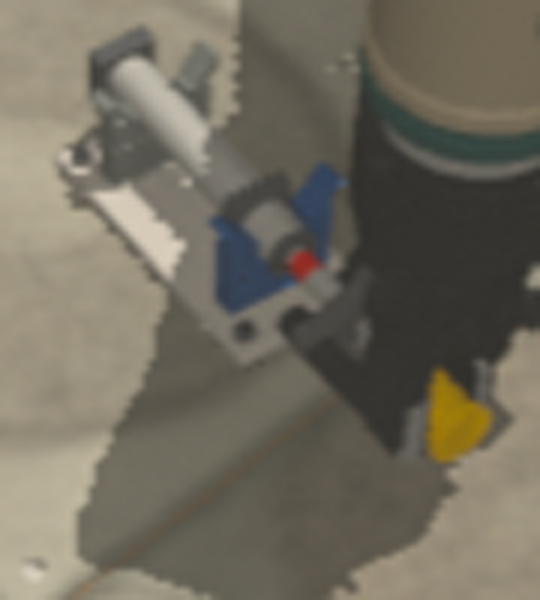

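```bash
python3 - <<'E'
from h import *
b=cv2.imread("pics/s8.png").astype(int);m=(b[...,2]>110)&(b[...,1]<75);m[:215]=0;m[315:]=0;m[:,:310]=0;m[:,400:]=0
v,u=np.nonzero(m)
a=1.419;o=np.array([479.4,296.9]);d=np.array([np.cos(a),np.sin(a)])
w=lambda y:w2px("scene",np.append(o+d*y,40))
p0,p1=w(56),w(76);e=(p1-p0)/20;
t=(np.c_[u,v]-p0)@e/(e@e)
print("band extents along cradle y",56+t.min(),56+t.max(),len(t),"px/mm",np.hypot(*e))
k=np.array([501.9,433.7])-o;print("TCP along",k@d,"lat",k@[d[1],-d[0]])
E
```

```text
band extents along cradle y 57.24823174607712 66.5451581646559 15 px/mm 0.3845170472483141
TCP along 138.62925873741483 lat 1.555191922208443
```

```bash
python3 - <<'E'
from cell import *
print(finish_job()); s=read_state(); print(s["clock"],s["eef_pos"],s["force"],s["width"])
E
```

```text
the job is handed in; nothing more can be done
None
the job is handed in; nothing more can be done
```

I laid the rod in both saddles, let go of it, then gripped the yellow knob and pulled it straight out. I handed the job in at about 14 s on the robot's clock, still holding the knob. The hand-in gives no verdict, so the result below rests on my own last checks.

- **Placing:** after I let go, the wrist picture showed the tube down in both saddles. The front collar was between them and the knob was past the blue saddle.
- **Draw:** estimates put the inner rod at 61 mm (red band in the scene camera) and about 62.5 mm (arm travel). Both are inside the 57–70 mm window and are good to about 2 mm. The last picture showed the band just outside the mouth. At that blur I could not confirm a clear gap behind it.
- **Hold:** the arm was still, with about 8–9 N of pull measured at the wrist and the fingers stopped on the knob at 20 mm.
- **Deviations:** the gripper had tilted about 0.03 rad and sat about 1.5 mm to one side of the cradle's centre line, by the camera calibration. I left both as they were, because the side force was small and the tube looked seated in the last picture.
- **Other objects:** I never moved near the screwdriver, tin or dish, but I did not check their positions again at the end.

While placing the rod I first misjudged the seating height by 18 mm. I caught this because no contact force appeared, and lowered the rod until it touched.

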